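Feel out where a cabinet door binds with a gap gauge

ROBOT

A 7-joint arm with a two-finger parallel gripper is mounted at the origin on the work surface. World frame = base frame: x ahead of the robot, y to its left, z up, the work surface at z = 0. Lengths are in m, angles in rad, forces in N, time in s.
With the tool pointing down it reaches from about 0.4 to 0.85 m from the base axis. Payload 4.5 kg.
Tool frame: the origin (TCP) lies between the finger pads; the fingertips stand r.finger_overhang ahead of it and the grasp point (between the pads) lies 8 mm behind it (r.finger_overhang is the distance from the TCP to the fingertips, in m); z points along the fingers, x is the direction in which the jaws open and shut, and the axes are right-handed (so a half turn about z gives the same grasp; the last joint's range is limited). The gripper opens to 88 mm and grips with 3 to 60 N. Pads are 18 mm wide; open, the fingers measure 123 mm over their backs; the gripper's body (75 mm by 187 mm) begins 45 mm behind the grasp point.
Start: joints at [-1.288, 0.689, -0.195, 1.565, 0.157, 0.902, -0.215], TCP at [0.154, 0.606, 0.25] pointing down, gripper open.
Joint ranges: [-3.01, 3.01], [-0.46, 2.08], [-1.47, 1.51], [0.13, 2.56], [-1, 4.14], [0.04, 2.09], [-2.66, 2.66]. Speed limits (rad/s): [2.57, 2.57, 3.14, 3.14, 3.14, 3.14, 3.14].

INTERFACE

Orientations are given as a unit quaternion [x, y, z, w].
In Python, from plant import r gives the robot as it stands.
- The arm moves only by the tool move_arm, never from a script. Its argument "targets" is a list that holds one entry, the list of rows, each a list of 7 numbers: the turn, a rotation vector about the world's x, y, z in rad, then the shift along the world's x, y, z in m, then the opening, from 0 (shut) to 1 (fully open). A call has 1 to 5 rows; each row shifts and turns the pose as measured when the row begins; what a row does not reach is not made up. A row lasts 1/10 s, in which the tool goes at most 50 mm and 8.59 degrees, less where a joint would pass 70% of its speed; a pose out of reach is approached as far as the arm can. A call with a gripper value outside its range is refused whole. The fingers move at their own pace and stop on an object; "force" is the grip in N (left out, the last holds). Time passes only in rows, so rows that do not move let the fingers close. It gives the time, the measured TCP pose, the force and the opening at its end, in the units of the state.
- r.get_state(): the state, without advancing time (a new reading comes with each control period).
- r.snapshot(name): name is "side" or "top" or "wrist"; returns a dict with "frame" (400x640x3 uint8, red, green, blue), "K" (3x3 intrinsics, pixels), "T" (4x4, takes a point from camera to world coordinates). Camera axes: x right, y up, looking along -z (the intrinsics and any distortion apply to the point x, -y, -z); pixel columns grow to the right and rows downward; lengths in m; the calibration is good to about 2 mm. A picture is of the moment at which its call begins. There is no depth.
- r.finish_job(): hands the job in, once; it reports no verdict.
Trained networks look in a picture, given as the dict that the camera call returned (one of the last four; its "shot" number tells which), for a name from the list of things; names that differ only in an ending like _2 or _b are one class to them, and where a whole thing is asked for, a point or a joint stands for the part that bears it (a point fixed in the world has none). Each returns a list of dicts, best first, with "score" (0 to 1); they miss things now and then, are a little off and sometimes report something else, mostly with a low value. They report only what shows in the picture. A call takes as long as a camera call. They do not tell look-alikes from the thing itself.
- r.find_in(picture, query): "centre" ([row, column] in pixels, amid what is visible of it).
The state is a dict: "clock": time; "q": joint angles; "qd": joint speeds; "joint_torque": joint torques, N m; "tool_pos": TCP position; "eef_rot": TCP orientation; "contact_force": force on the tool from outside, world axes, zero at the start; "moment": the same for the moment, N m; "opening": opening from 0.0 (shut) to 1.0 (fully open).
Only numpy, scipy, OpenCV 4.12 (cv2) and the standard library are available. Lean on these libraries where they do the work, as an engineer would, in place of code of your own. Each camera call takes 0.05 s, during which the arm holds its last target. There are 200 camera calls.

TASK

Take the red-gripped 6 mm gap gauge from its block and push it down into the gap along the free edge of the cabinet door, at the wide end, until its shoulder rests on the wood. Without forcing it or lifting it out, slide it along towards the narrow end until the gap grips it, and leave it standing there, upright, shoulder down and still gripped, so I can see where to plane; if nothing stops it before the end of the gap, leave it right up against the end. Leave the other gauges and everything else where they are.

Things in the scene. Friction and masses are not known exactly. Their poses are not given: they have to be found in the camera images.
- cabinet: Pine wall cabinet lying on its back, open side up, fixed. Outside 280 (x) x 340 (y) x 120 mm high, sides 18 mm thick. Origin: centre of its underside. Its -x side is nearest the robot; that side's inner face (x = -122 mm) is one wall of the gap and runs along y. Inner faces of the end walls: y = +152 and -152 mm. Below the gap it is empty for 50 mm.
- gap_wide_end (a point): Point on the cabinet, with its axes: on the top inner edge of the -x side (x = -122, y = 130, z = 120 mm), at the wide end of the gap. Here the gap is 8.8 to 10.0 mm wide (towards +x, to the door's free edge). It runs in the cabinet's -y direction and narrows steadily: mostly to under 6 mm somewhere on the way, but not always. The door edge ends 270 mm along, the end wall is at 282 mm.
- door: Inset pine door, 18 mm thick, top flush with the cabinet's; it does not move. The pose given is its hinge fittings' (far edge, true to the cabinet, origin 244 mm along x from the gap's cabinet side, half-way along y, at the top), not the leaf's: the leaf lies askew by an unmeasured 0.013 to 0.028 rad, clockwise seen from above. A 26 mm knob stands 65 mm in from its free edge, half-way along.
- gauge6_grip (a point): Centre of the 6 mm gauge's red grip: 26 (x) x 44 (y) x 48 mm high with its brass foot. This point is 27 mm above the shoulder (the grip's underside), 21 mm below the top. From the shoulder a steel blade 6 mm thick (x), 24 mm wide (y) hangs 30 mm down (its last 4 mm thinner). About 90 g. Starts in any of the block's slots on its shoulder, 45 mm up. Grip it across the 26 mm.
- gauge6_blade: The steel blade of the 6 mm gauge, fixed under its grip. Origin: on the blade's centre plane and middle, 10 mm below the shoulder; axes as the grip's.
- gauge4_grip (a point): Centre of the grip of the 4 mm gauge: the same but with a yellow grip; leave it in the block.
- gauge8_grip (a point): Centre of the grip of the 8 mm gauge: the same but with a blue grip; leave it in the block.
- block: Dark wooden block, 56 (its x) x 200 (its y) x 45 mm high, fixed, with three slots 63 mm apart along its y (at -63, 0, +63 mm), each 11 x 30 mm, 38 mm deep, holding the gauges in any order; the gauges stand with their axes along the block's. Origin: centre of its underside.
- tape: Black tape measure, 74 mm across, 36 mm high, lying flat on the bench; leave alone.
- tin: Yellow tin, 66 mm across, 85 mm high; leave alone.
- screwbox: Blue box of screws, 75 x 110 x 50 mm; leave alone.
- pencil: Red carpenter's pencil lying on the bench, 180 mm long, 8 mm high; leave alone.
- screwdriver: Black-handled screwdriver lying on the bench, 210 mm long; leave alone.
Mind the look-alikes: they are no part of the job. There is more than one size of the part that bears gauge6_grip; the job needs the middle-sized.

How it is judged:
By the outcome, as a careful person would: the job done as asked, in the order asked, and still so for the second after the job is handed in, with the robot touching nothing.
It also fails if it takes over 72 s, if anything falls off the work surface, if the arm or the gripper's body presses on something with over 40 N, if the wrist force passes 120 N, or if a joint passes its speed limit or range.

## Working session

There is one attempt and no reset: what is moved stays moved. The work goes in short steps, Python scripts to look and compute and a tool call to move; the robot and the scene stay as the last step left them, time stands still between calls to the robot, and variables do not carry over. Pictures are saved under pics/ and viewed, about 8 in all and at most 12, crops included, and the job is handed in when it is done.

Besides the shell and the picture viewer there is one more tool, called after ">>>" as name(argument=value, ...), one argument or row to a line, values as JSON. move_arm: Moves the arm, as the interface text tells. Its arguments: {"type":"object","properties":{"targets":{"type":"array","items":{"type":"array","items":{"type":"array","items":{"type":"number"}}}},"force":{"type":"number"}},"required":["targets"]}

```bash
mkdir -p pics; cat > h.py <<'E'
import numpy as np, cv2
from plant import r
def save(s,n): cv2.imwrite(f'pics/{n}.png', s['frame'][:,:,::-1])
def ray(s,rc):
    K=s['K'];T=s['T'];d=np.array([(rc[1]-K[0,2])/K[0,0],-(rc[0]-K[1,2])/K[1,1],-1.])
    return T[:3,3],T[:3,:3]@d
def at(s,rc,z):
    o,d=ray(s,rc);return o+d*(z-o[2])/d[2]
def px(s,p):
    T=s['T'];c=T[:3,:3].T@(np.array(p)-T[:3,3]);K=s['K']
    return np.array([K[1,2]+K[1,1]*c[1]/c[2],K[0,2]-K[0,0]*c[0]/c[2]])
E
python3 - <<'E'
from h import *
st=r.get_state();print({k:np.round(v,3) for k,v in st.items()}, r.finger_overhang)
for n in('top','side'):
    s=r.snapshot(n);save(s,n+'1');print(n,s['T'].round(3).tolist(),s['K'].round(1).tolist(),[k for k in s])
    for q in('gauge6_grip','gauge4_grip','gauge8_grip','block','cabinet','door'):
        print(q,[(np.round(f['centre']),round(f['score'],2)) for f in r.find_in(s,q)[:4]])
E
```

```text
{'clock': np.float64(0.0), 'q': array([-1.288,  0.69 , -0.194,  1.566,  0.157,  0.903, -0.215]), 'qd': array([ 0.001,  0.001, -0.001, -0.001,  0.002, -0.   , -0.001]), 'joint_torque': array([-0.0000e+00, -5.2756e+01, -1.2670e+00, -1.5343e+01, -5.3000e-02,
        7.0000e-03,  0.0000e+00]), 'tool_pos': array([0.154, 0.605, 0.249]), 'eef_rot': array([ 0.789,  0.614, -0.001,  0.001]), 'contact_force': array([ 0.062, -0.143,  0.427]), 'moment': array([-0.024,  0.031,  0.03 ]), 'opening': np.float64(1.0)} 0.011
top [[-0.007, 0.99, -0.138, 0.328], [-1.0, -0.007, -0.003, -0.068], [-0.004, 0.138, 0.99, 1.44], [0.0, 0.0, 0.0, 1.0]] [[409.6, 0.0, 312.9], [0.0, 409.6, 197.2], [0.0, 0.0, 1.0]] ['frame', 'K', 'T', 'shot']
gauge6_grip [(array([245., 334.]), 0.73), (array([230., 212.]), 0.69), (array([269., 194.]), 0.5), (array([159., 206.]), 0.41)]
gauge4_grip [(array([210., 203.]), 0.51)]
gauge8_grip [(array([200., 197.]), 0.54)]
block [(array([220., 208.]), 0.66)]
cabinet [(array([201., 334.]), 0.98)]
door [(array([165., 335.]), 0.77)]
side [[0.977, 0.142, -0.16, 0.301], [-0.214, 0.683, -0.698, -0.982], [0.01, 0.716, 0.698, 0.997], [0.0, 0.0, 0.0, 1.0]] [[496.8, 0.0, 318.8], [0.0, 496.8, 201.1], [0.0, 0.0, 1.0]] ['frame', 'K', 'T', 'shot']
gauge6_grip [(array([156., 257.]), 0.7), (array([130., 219.]), 0.59), (array([128., 260.]), 0.51)]
gauge4_grip [(array([259., 369.]), 0.7), (array([125., 280.]), 0.51)]
gauge8_grip [(array([120., 299.]), 0.71)]
block [(array([138., 284.]), 0.62), (array([120., 300.]), 0.62)]
cabinet [(array([258., 371.]), 0.97), (array([309., 255.]), 0.42)]
door []
```

```bash
python3 -c "
import cv2
a=cv2.imread('pics/top1.png');b=cv2.imread('pics/side1.png')
print(a.shape)"
```

```text
(400, 640, 3)
```

View pics/top1.png

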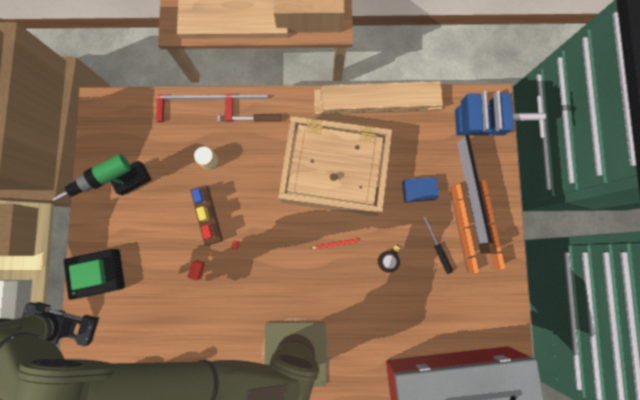

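View pics/side1.png

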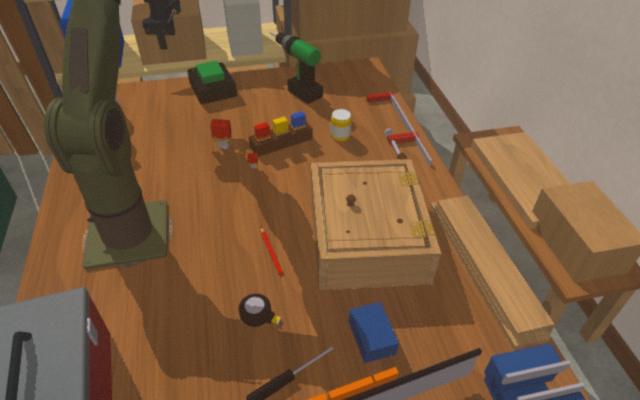

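The top view shows the dark block at about (215,207) px with a red gauge at (231,207), yellow at (213,203) and blue at (196,198). Two loose red look-alikes lie on the bench, one larger at (269,196) and one smaller at (245,236). The cabinet is centred near (165,335), with its gap along the lower edge and the wide end on the left.

```bash
python3 - <<'E'
from h import *
s=r.snapshot('top'); f=s['frame'].astype(int)
hsv=cv2.cvtColor(s['frame'],cv2.COLOR_RGB2HSV)
def blob(lo,hi,box):
    m=cv2.inRange(hsv,lo,hi); 
    n,l,st,c=cv2.connectedComponentsWithStats(m)
    return [(c[i][::-1].round(1),st[i,4]) for i in range(1,n) if st[i,4]>15 and box[0]<c[i][1]<box[1] and box[2]<c[i][0]<box[3]]
for nm,lo,hi in (('red',(170,120,90),(180,255,255)),('red0',(0,170,90),(5,255,255)),('yel',(20,120,100),(32,255,255)),('blue',(105,120,60),(125,255,255))):
    for c,a in blob(lo,hi,(180,285,180,245)): print(nm,c,a,at(s,c,.093).round(4))
for c in((119,290),(129,392),(211,383),(196,279)): print('cab',at(s,c,.12).round(3))
cv2.imwrite('pics/crop2.png',cv2.resize(s['frame'][100:290,170:410,::-1],None,fx=3.3,fy=3.3,interpolation=cv2.INTER_CUBIC)[:600])
E
```

```text
red0 [231.5 206.3] 104 [0.4053 0.2871 0.093 ]
red0 [244.2 234.8] 22 [0.3632 0.1926 0.093 ]
red0 [269.9 195.6] 171 [0.2812 0.3183 0.093 ]
yel [213.4 202.1] 146 [0.4651 0.3028 0.093 ]
blue [195.2 196.8] 92 [0.5261 0.3223 0.093 ]
cab [0.777 0.011 0.12 ]
cab [ 0.74  -0.329  0.12 ]
cab [ 0.466 -0.291  0.12 ]
cab [0.517 0.046 0.12 ]
```

View pics/crop2.png

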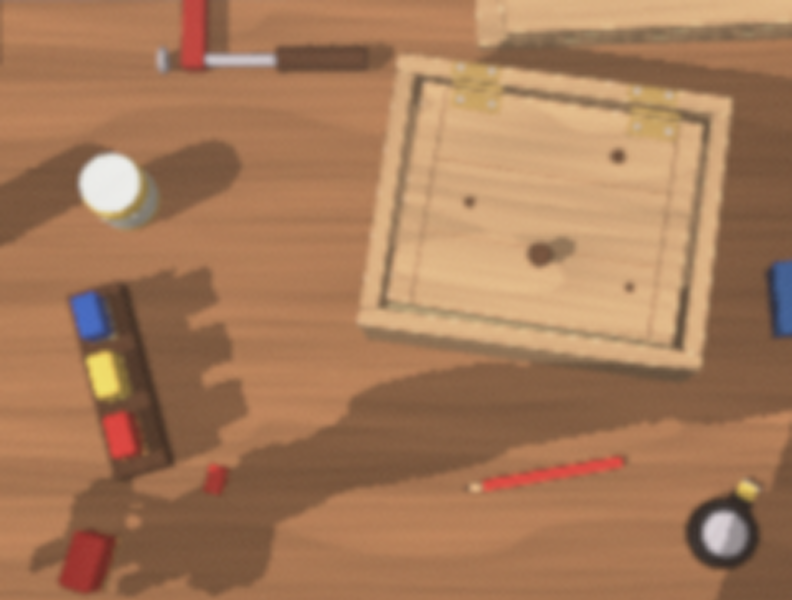

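Red sits in the block's near slot, so it is the middle-sized one. The block's long axis is about 16° from world x. I'll move above it.

>>> move_arm(
  targets=[
    [[0,0,0.055,0.025,-0.032,-0.003,1],[0,0,0.055,0.025,-0.032,-0.003,1],[0,0,0.055,0.025,-0.032,-0.003,1],[0,0,0.055,0.025,-0.032,-0.003,1],[0,0,0.055,0.025,-0.032,-0.003,1]],
  ],
)

```text
clock: 1.25
tool_pos: [0.2754, 0.4471, 0.2351]
eef_rot: [0.689, 0.724, 0.001, -0.004]
contact_force: [0.9, 0.6, -0.7]
opening: 0.998
```

>>> move_arm(
  targets=[
    [[0,0,0.055,0.025,-0.032,-0.003,1],[0,0,0.055,0.025,-0.032,-0.003,1],[0,0,0.055,0.025,-0.032,-0.003,1],[0,0,0.055,0.025,-0.032,-0.003,1],[0,0,0.055,0.025,-0.032,-0.003,1]],
  ],
)

```text
clock: 1.75
tool_pos: [0.4055, 0.2809, 0.2206]
eef_rot: [0.578, 0.816, 0.003, -0.004]
contact_force: [-0.1, -0.2, 0.5]
opening: 0.998
```

>>> move_arm(
  targets=[
    [[0,0,0,0,0,0,1],[0,0,0,0,0,0,1]],
  ],
)

```text
clock: 1.95
tool_pos: [0.4101, 0.2739, 0.22]
eef_rot: [0.583, 0.812, 0.001, -0.003]
contact_force: [-1.4, -0.5, 0.4]
opening: 1.003
```

```bash
cat >> h.py <<'E'
def jaw(st=None):
    x,y,z,w=(st or r.get_state())['eef_rot'];from scipy.spatial.transform import Rotation as R
    M=R.from_quat([x,y,z,w]).as_matrix();return M
def info():
    st=r.get_state();M=jaw(st)
    print('t',round(float(st['clock']),2),'p',st['tool_pos'].round(4),'jawdeg',round(np.degrees(np.arctan2(M[1,0],M[0,0])),2),'z',M[:,2].round(4),'F',np.round(st['contact_force'],1),'op',round(float(st['opening']),3),'q7',round(st['q'][6],2))
    return st
E
python3 - <<'E'
from h import *
info(); s=r.snapshot('wrist');save(s,'w1');print(s['T'].round(3).tolist(),s['K'].round(0).tolist())
print(px(s,(.405,.287,.093)))
hsv=cv2.cvtColor(s['frame'],cv2.COLOR_RGB2HSV)
m=cv2.inRange(hsv,(0,150,60),(6,255,255))|cv2.inRange(hsv,(172,150,60),(180,255,255))
n,l,st,c=cv2.connectedComponentsWithStats(m)
for i in range(1,n):
    if st[i,4]>200: print(c[i],st[i],cv2.minAreaRect(np.argwhere(l==i)[:,::-1].astype(np.float32)),at(s,c[i][::-1],.093).round(4))
E
```

```text
t 1.95 p [0.4101 0.2739 0.22  ] jawdeg 108.61 z [-0.0027  0.005  -1.    ] F [-1.4 -0.5  0.4] op 1.003 q7 0.83
[[-0.32, -0.913, -0.252, 0.345], [0.947, -0.307, -0.091, 0.251], [0.006, -0.268, 0.963, 0.355], [0.0, 0.0, 0.0, 1.0]] [[358.0, 0.0, 319.0], [0.0, 358.0, 190.0], [0.0, 0.0, 1.0]]
[185.30975665 336.74513422]
[439.16180528  37.38963343] [ 391    0  101   82 5074] ((439.98089599609375, 33.52495193481445), (56.922698974609375, 105.49839782714844), 37.34934997558594) [0.2848 0.3185 0.093 ]
[254.11797133  91.94818082] [236  72  37  41 907] ((254.10769653320312, 92.06153869628906), (25.055015563964844, 37.45848846435547), 29.744882583618164) [0.3594 0.2092 0.093 ]
[338.16532829 182.10817194] [ 320  151   38   63 2117] ((338.45660400390625, 181.9981231689453), (35.83571243286133, 62.50616455078125), 2.489553213119507) [0.4023 0.2872 0.093 ]
```

View pics/w1.png

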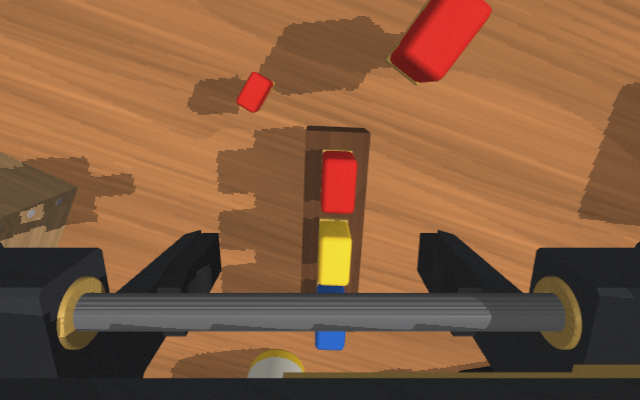

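The wrist view shows the red gauge in the block at (338,182), with yellow at (335,252) and blue below. The loose smaller gauge is at (254,92) and the larger at (440,35). I'll take the block's direction from its edges.

```bash
python3 - <<'E'
from h import *
s=r.snapshot('wrist')
for a,b in(((130,306),(292,303)),((131,370),(293,359))):
    A,B=at(s,a,.045),at(s,b,.045);d=B-A;print(A.round(4),B.round(4),np.degrees(np.arctan2(d[1],d[0])))
for c in((152,325),(152,354),(212,356),(211,323)):print(at(s,c,.093).round(4))
hsv=cv2.cvtColor(s['frame'],cv2.COLOR_RGB2HSV)
m=cv2.inRange(hsv,(20,120,100),(32,255,255));m[300:]=0
n,l,st,c=cv2.connectedComponentsWithStats(m);i=1+np.argmax(st[1:,4]);print(c[i],st[i],at(s,c[i][::-1],.093))
E
```

```text
[0.3784 0.2516 0.045 ] [0.5281 0.2974 0.045 ] 17.027067232176798
[0.3616 0.3039 0.045 ] [0.5118 0.3496 0.045 ] 16.915199937132595
[0.3839 0.2696 0.093 ]
[0.3771 0.2899 0.093 ]
[0.4205 0.3075 0.093 ]
[0.4278 0.283  0.093 ]
[334.67006961 252.03109049] [ 318  218   35   68 2155] [0.45751589 0.30298661 0.093     ]
```

>>> move_arm(
  targets=[
    [[0,0,-0.028,-0.007,0.014,-0.04,1],[0,0,0,0,0,-0.04,1],[0,0,0,0,0,-0.04,1],[0,0,0,0,0,-0.025,1],[0,0,0,0,0,0,1]],
  ],
)

```text
clock: 2.55
tool_pos: [0.3996, 0.2998, 0.0731]
eef_rot: [0.59, 0.808, 0.008, -0.003]
contact_force: [-0.8, 0.0, 0.0]
opening: 0.998
```

```bash
python3 - <<'E'
from h import *
info()
E
```

```text
t 2.55 p [0.3996 0.2998 0.0731] jawdeg 107.76 z [ 0.0034  0.0161 -0.9999] F [-0.8  0.   0. ] op 0.998 q7 0.62
```

>>> move_arm(
  targets=[
    [[-0.016,0.003,-0.013,0.003,-0.012,-0.008,1],[0,0,0,0,0,0,1],[0,0,0,0,0,0,1]],
  ],
)

```text
clock: 2.85
tool_pos: [0.4024, 0.2902, 0.0669]
eef_rot: [0.594, 0.805, 0.001, 0.0]
contact_force: [0.1, 0.7, 0.2]
opening: 0.998
```

```bash
python3 - <<'E'
from h import *
info()
E
```

```text
t 2.85 p [0.4024 0.2902 0.0669] jawdeg 107.17 z [ 0.0022  0.0018 -1.    ] F [0.1 0.7 0.2] op 0.998 q7 0.62
```

>>> move_arm(
  targets=[
    [[0,0,0,0.001,-0.002,-0.003,0.5],[0,0,0,0,0,0,0.3],[0,0,0,0,0,0,0.1],[0,0,0,0,0,0,0.1],[0,0,0,0,0,0,0.1]],
  ],
  force=30,
)

```text
clock: 3.35
tool_pos: [0.4054, 0.2887, 0.0666]
eef_rot: [0.594, 0.804, 0.004, 0.001]
contact_force: [1.0, -0.2, -1.1]
opening: 0.571
```

```bash
python3 - <<'E'
from h import *
info()
E
```

```text
t 3.35 p [0.4054 0.2887 0.0666] jawdeg 107.06 z [ 0.0065  0.0057 -1.    ] F [ 1.  -0.2 -1.1] op 0.571 q7 0.62
```

>>> move_arm(
  targets=[
    [[0,0,0,0,0,0,0.1],[0,0,0,0,0,0,0.1],[0,0,0,0,0,0,0.1],[0,0,0,0,0,0,0.1],[0,0,0,0,0,0,0.1]],
  ],
)

```text
clock: 3.85
tool_pos: [0.4053, 0.2888, 0.0666]
eef_rot: [0.594, 0.804, 0.004, 0.001]
contact_force: [-0.6, 0.1, -0.1]
opening: 0.293
```

```bash
python3 - <<'E'
from h import *
info()
E
```

```text
t 3.85 p [0.4053 0.2888 0.0666] jawdeg 107.07 z [ 0.0065  0.0058 -1.    ] F [-0.6  0.1 -0.1] op 0.293 q7 0.62
```

Gripped at 26 mm. Next I lift slowly out of the slot.

>>> move_arm(
  targets=[
    [[0,0,0,0,0,0.01,0.1],[0,0,0,0,0,0.01,0.1],[0,0,0,0,0,0.012,0.1],[0,0,0,0,0,0.015,0.1],[0,0,0,0,0,0.02,0.1]],
  ],
)

```text
clock: 4.35
tool_pos: [0.4038, 0.2875, 0.1365]
eef_rot: [0.594, 0.804, 0.002, 0.001]
contact_force: [0.3, 0.7, -0.2]
opening: 0.293
```

>>> move_arm(
  targets=[
    [[0,0,0,0,0,0.03,0.1],[0,0,0,0,0,0.035,0.1],[0,0,0,0,0,0.03,0.1]],
  ],
)

```text
clock: 4.65
tool_pos: [0.4021, 0.2858, 0.2361]
eef_rot: [0.594, 0.805, 0.0, 0.0]
contact_force: [0.5, 0.5, -0.7]
opening: 0.288
```

```bash
python3 - <<'E'
from h import *
info()
E
```

```text
t 4.65 p [0.4021 0.2858 0.2361] jawdeg 107.15 z [ 6.e-04 -2.e-04 -1.e+00] F [ 0.5  0.5 -0.7] op 0.288 q7 0.78
```

>>> move_arm(
  targets=[
    [[0,0,-0.135,0.007,-0.028,0,0.1],[0,0,-0.135,0.007,-0.028,0,0.1],[0,0,-0.135,0.007,-0.028,0,0.1],[0,0,-0.135,0.007,-0.028,0,0.1],[0,0,-0.135,0.007,-0.028,0,0.1]],
  ],
)

```text
clock: 5.15
tool_pos: [0.4376, 0.1477, 0.2463]
eef_rot: [0.831, 0.556, 0.009, 0.002]
contact_force: [0.7, 0.2, -1.0]
opening: 0.291
```

>>> move_arm(
  targets=[
    [[0,0,-0.135,0.007,-0.028,0,0.1],[0,0,-0.135,0.007,-0.028,0,0.1],[0,0,-0.135,0.007,-0.028,0,0.1],[0,0,-0.135,0.007,-0.028,0,0.1],[0,0,-0.135,0.007,-0.028,0,0.1]],
  ],
)

```text
clock: 5.65
tool_pos: [0.4711, 0.0019, 0.2509]
eef_rot: [0.972, 0.236, 0.009, 0.004]
contact_force: [0.2, 0.2, -0.7]
opening: 0.291
```

>>> move_arm(
  targets=[
    [[0,0,-0.135,0.007,-0.028,0,0.1],[0,0,-0.135,0.007,-0.028,0,0.1],[0,0,-0.135,0.007,-0.028,0,0.1],[0,0,-0.135,0.007,-0.028,0,0.1],[0,0,-0.1,0.007,-0.028,0,0.1]],
  ],
)

```text
clock: 6.15
tool_pos: [0.5046, -0.1423, 0.2552]
eef_rot: [0.995, -0.095, 0.008, 0.004]
contact_force: [0.8, 1.1, -1.3]
opening: 0.297
```

>>> move_arm(
  targets=[
    [[0,0,0,0,0,0,0.1],[0,0,0,0,0,0,0.1]],
  ],
)

```text
clock: 6.35
tool_pos: [0.5043, -0.1463, 0.2565]
eef_rot: [0.995, -0.099, 0.009, 0.005]
contact_force: [0.4, 0.8, -2.2]
opening: 0.293
```

```bash
python3 - <<'E'
from h import *
info(); s=r.snapshot('wrist');save(s,'w2')
import pickle;pickle.dump({k:s[k] for k in('frame','K','T')},open('w2.pkl','wb'))
print(s['T'].round(3).tolist())
E
```

```text
t 6.35 p [ 0.5043 -0.1463  0.2565] jawdeg -11.34 z [ 0.0172 -0.0111 -0.9998] F [ 0.4  0.8 -2.2] op 0.293 q7 0.09
[[0.98, 0.193, 0.036, 0.515], [-0.196, 0.941, 0.274, -0.078], [0.019, -0.276, 0.961, 0.391], [0.0, 0.0, 0.0, 1.0]]
```

View pics/w2.png

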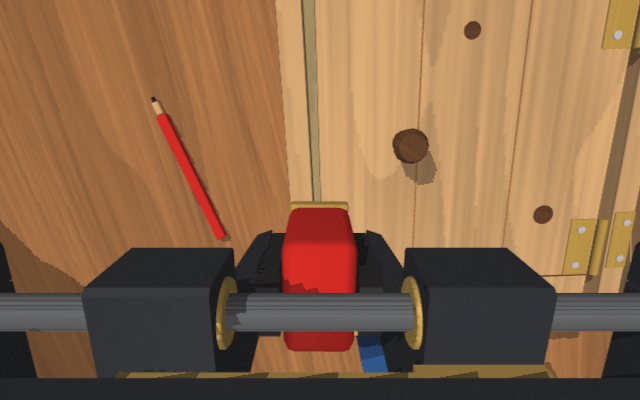

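The wrist view shows the gap as an olive strip from about (308,0) to (317,195), with the cabinet's outer edge at (275,0)–(290,200). The knob is at (410,145). The wide end is just out of view above. I'll measure the strip's edges.

```bash
cat >> h.py <<'E'
def gap(s,r0,r1,c0,c1):
    g=cv2.GaussianBlur(s['frame'],(1,5),0)[:,:,0].astype(float); L=[];Rr=[]
    for row in range(r0,r1,4):
        d=np.diff(g[row,c0:c1]);a=np.argmin(d);b=a+3+np.argmax(d[a+3:a+20])
        def sub(i,d):
            k=slice(max(i-1,0),i+2);w=np.abs(d[k]);return c0+.5+(np.arange(len(d))[k]*w).sum()/w.sum()+.0
        L.append(at(s,(row,sub(a,d)),.12)[:2]);Rr.append(at(s,(row,sub(b,d)),.12)[:2])
    L,Rr=np.array(L),np.array(Rr);out=[]
    for P in(L,Rr):
        c=np.polyfit(P[:,1],P[:,0],1);k=np.abs(P[:,0]-np.polyval(c,P[:,1]))<.0012
        c=np.polyfit(P[k,1],P[k,0],1);out.append(c);print('x=%.4f*y+%.4f'%tuple(c),'angle from -y(deg)',np.degrees(np.arctan(c[0])),k.sum(),len(k),'y',P[:,1].min().round(3),P[:,1].max().round(3))
    return out
E
python3 - <<'E'
from h import *
import pickle;s=pickle.load(open('w2.pkl','rb'))
print(s['frame'][60,290:330,0])
o=gap(s,4,190,295,335)
for y in(0,-.05,-.1):print(y,(np.polyval(o[1],y)-np.polyval(o[0],y))*1e3)
p=at(s,(100,412),.14);print('knob',p)
for rc in((0,275),(200,290)):print('outer',at(s,rc,.12))
E
```

```text
[215 214 214 214 215 214 214 215 215 215 214 214 215 198 138  93 128 155
 160 159 157 158 158 157 160 164 155 193 213 213 214 213 214 214 218 216
 214 210 209 204]
x=0.1480*y+0.5219 angle from -y(deg) 8.41861560982355 47 47 y -0.152 -0.022
x=0.1680*y+0.5321 angle from -y(deg) 9.537985092832535 47 47 y -0.153 -0.024
0 10.236651672054897
-0.05 9.235398764060431
-0.1 8.234145856066078
knob [ 0.58050719 -0.09907173  0.14      ]
outer [ 0.50201315 -0.01660446  0.12      ]
outer [ 0.48092055 -0.15813708  0.12      ]
```

Cabinet yaw is about -8.4°, and the door is askew by about 0.02 rad against it. I'll level the tool, align it and move nearer the wide end for a closer look.

>>> move_arm(
  targets=[
    [[0.011,0.017,0.044,0.005,0.029,-0.018,0.1],[0,0,0,0.005,0.029,-0.018,0.1],[0,0,0,0.004,0.028,-0.018,0.1],[0,0,0,0,0,0,0.1],[0,0,0,0,0,0,0.1]],
  ],
)

```text
clock: 6.9
tool_pos: [0.517, -0.0525, 0.2032]
eef_rot: [0.997, -0.071, 0.001, -0.002]
contact_force: [-0.7, 0.0, -0.3]
opening: 0.29
```

```bash
python3 - <<'E'
from h import *
info(); s=r.snapshot('wrist');save(s,'w3')
import pickle;pickle.dump({k:s[k] for k in('frame','K','T')},open('w3.pkl','wb'))
print(s['T'].round(3).tolist(),px(s,r.get_state()['tool_pos']))
E
```

```text
t 6.9 p [ 0.517  -0.0525  0.2032] jawdeg -8.15 z [ 0.0018  0.0047 -1.    ] F [-0.7  0.  -0.3] op 0.29 q7 -0.01
[[0.99, 0.136, 0.036, 0.526], [-0.141, 0.955, 0.262, 0.015], [0.001, -0.264, 0.964, 0.338], [0.0, 0.0, 0.0, 1.0]] [261.06064202 319.43463138]
```

View pics/w3.png

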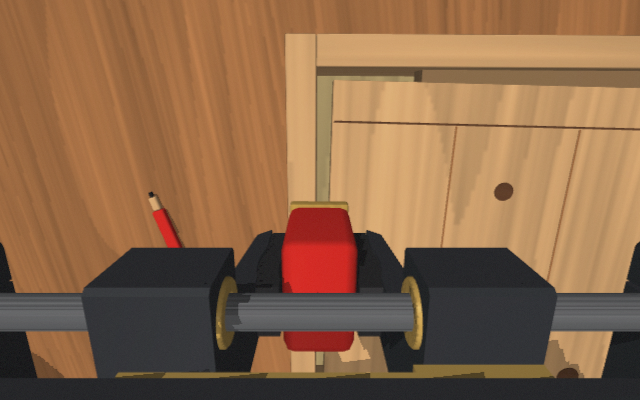

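The view now shows the wide end: the inner corner at (317,68), the door's corner at (333,81), and the gap between columns 317 and 332.

```bash
python3 - <<'E'
from h import *
import pickle;s=pickle.load(open('w3.pkl','rb'))
print(s['frame'][140,308:342,0])
o=gap(s,86,198,308,342)
for y in(0,-.03,-.05):print(y,(np.polyval(o[1],y)-np.polyval(o[0],y))*1e3, np.polyval(o[0],y),np.polyval(o[1],y))
ic=at(s,(68,317),.12);oc=at(s,(35,286),.12);print('inner corner',ic,'outer',oc,'door corner',at(s,(81,333),.12))
u=np.array([.1453,.9894])
print('wide end from inner',ic[:2]-.022*u)
for rc in((203,320),):print('foot front edge at z=.1816',at(s,(205,320),.1816))
st=r.get_state();T=s['T'];print('cam at',T[:3,3])
# grip top outline: z = tool z + (48-21.6)mm
print('tool',st['tool_pos'],[at(s,c,.2296).round(4).tolist() for c in((209,290),(209,349),(350,287),(350,353))])
E
```

```text
[213 211 213 212 212 213 206 158 116 147 164 162 161 160 160 161 160 158
 159 157 158 162 143 154 194 212 213 212 211 210 210 213 214 215]
x=0.1548*y+0.5220 angle from -y(deg) 8.800248087494035 28 28 y -0.047 0.018
x=0.1677*y+0.5322 angle from -y(deg) 9.517816134032563 28 28 y -0.048 0.017
0 10.141093679349012 0.5220404458029215 0.5321815394822705
-0.03 9.755603555341331 0.51739606741791 0.5271516709732513
-0.05 9.498610139336172 0.5142998151612357 0.5237984253005719
inner corner [0.527155 0.028239 0.12    ] outer [0.51232756 0.04821037 0.12      ] door corner [0.53537481 0.01980356 0.12      ]
wide end from inner [0.5239584 0.0064722]
foot front edge at z=.1816 [ 0.51973832 -0.03479321  0.1816    ]
cam at [0.52612745 0.01477858 0.33849561]
tool [ 0.51697751 -0.05201639  0.20323029] [[0.512, -0.0196, 0.2296], [0.5307, -0.0223, 0.2296], [0.5023, -0.072, 0.2296], [0.5258, -0.0754, 0.2296]]
```

>>> move_arm(
  targets=[
    [[0.004,0,-0.012,0.005,0.026,-0.005,0.1],[0,0,0,0.005,0.024,-0.005,0.1],[0,0,0,0,0,0,0.1],[0,0,0,0,0,0,0.1]],
  ],
)

```text
clock: 7.35
tool_pos: [0.5275, -0.0054, 0.1961]
eef_rot: [0.997, -0.08, 0.003, -0.004]
contact_force: [0.8, -0.5, -1.8]
opening: 0.293
```

```bash
python3 - <<'E'
from h import *
info()
E
```

```text
t 7.35 p [ 0.5275 -0.0054  0.1961] jawdeg -9.16 z [ 0.0058  0.0076 -1.    ] F [ 0.8 -0.5 -1.8] op 0.293 q7 -0.09
```

>>> move_arm(
  targets=[
    [[-0.008,0.006,0.004,0,0.005,-0.016,0.1],[0,0,0,0,0,0,0.1],[0,0,0,0,0,0,0.1]],
  ],
)

```text
clock: 7.65
tool_pos: [0.5273, -0.004, 0.1797]
eef_rot: [0.997, -0.08, 0.0, 0.001]
contact_force: [0.3, 0.7, -0.8]
opening: 0.291
```

```bash
python3 - <<'E'
from h import *
info()
s=r.snapshot('side')
p=px(s,(.527,0,.125)).astype(int);print(p)
cv2.imwrite('pics/s2.png',cv2.resize(s['frame'][p[0]-60:p[0]+50,p[1]-70:p[1]+80,::-1],None,fx=5,fy=5,interpolation=cv2.INTER_CUBIC))
E
```

```text
t 7.65 p [ 0.5273 -0.004   0.1797] jawdeg -9.19 z [ 4.0e-04 -2.9e-03 -1.0e+00] F [ 0.3  0.7 -0.8] op 0.291 q7 -0.1
[171 319]
```

View pics/s2.png

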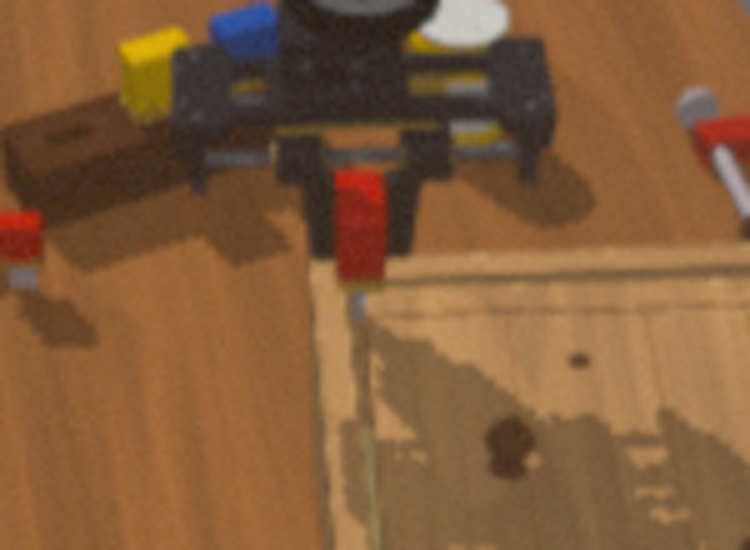

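The side crop shows the blade (358,305) right above the gap line. I'll lower it in small steps and watch the force.

>>> move_arm(
  targets=[
    [[0,0,0,-0.001,0.003,-0.007,0.1],[0,0,0,0,0,-0.005,0.1],[0,0,0,0,0,-0.005,0.1]],
  ],
)

```text
clock: 8.0
tool_pos: [0.5263, -0.0016, 0.162]
eef_rot: [0.997, -0.081, 0.001, 0.002]
contact_force: [-0.6, 0.0, -1.5]
opening: 0.293
```

```bash
python3 - <<'E'
from h import *
info()
E
```

```text
t 8.0 p [ 0.5263 -0.0016  0.162 ] jawdeg -9.26 z [ 0.0011 -0.0031 -1.    ] F [-0.6  0.  -1.5] op 0.293 q7 -0.1
```

The tip is 10 mm in and meets no resistance, so I continue down.

>>> move_arm(
  targets=[
    [[0,0,0.005,0,0,-0.006,0.1],[0,0,0,0,0,-0.005,0.1],[0,0,0,0,0,-0.004,0.1],[0,0,0,0,0,0,0.1]],
  ],
)

```text
clock: 8.4
tool_pos: [0.5259, -0.0017, 0.1446]
eef_rot: [0.997, -0.078, -0.0, 0.002]
contact_force: [-0.2, -0.1, 0.3]
opening: 0.293
```

```bash
python3 - <<'E'
from h import *
info()
E
```

```text
t 8.4 p [ 0.5259 -0.0017  0.1446] jawdeg -8.95 z [-3.0e-04 -3.2e-03 -1.0e+00] F [-0.2 -0.1  0.3] op 0.293 q7 -0.09
```

>>> move_arm(
  targets=[
    [[0,0,0,0,0,-0.002,0.1],[0,0,0,0,0,-0.002,0.1]],
  ],
)

```text
clock: 8.6
tool_pos: [0.5261, -0.0016, 0.1415]
eef_rot: [0.997, -0.078, 0.0, 0.001]
contact_force: [-6.2, 1.9, 27.4]
opening: 0.289
```

>>> move_arm(
  targets=[
    [[0,0,0,0,0,-0.002,0.1]],
  ],
)

```text
clock: 8.7
tool_pos: [0.526, -0.0016, 0.1415]
eef_rot: [0.997, -0.078, 0.001, 0.001]
contact_force: [-6.0, 0.5, 28.3]
opening: 0.293
```

```bash
python3 - <<'E'
from h import *
info()
E
```

```text
t 8.7 p [ 0.526  -0.0016  0.1415] jawdeg -8.97 z [ 8.0e-04 -2.4e-03 -1.0e+00] F [-6.   0.5 28.3] op 0.293 q7 -0.09
```

The shoulder is seated: TCP z stopped at 0.1415 with a 28 N reaction. I'll ease the downforce and slide towards the narrow end along the gap's centreline.

>>> move_arm(
  targets=[
    [[0,0,0,0,0,-0.0004,0.1],[0,0,0,-0.0008,-0.005,-0.0004,0.1],[0,0,0,-0.0012,-0.008,-0.0004,0.1],[0,0,0,-0.0012,-0.008,-0.0004,0.1]],
  ],
)

```text
clock: 9.1
tool_pos: [0.5246, -0.0216, 0.1417]
eef_rot: [0.997, -0.077, 0.003, -0.0]
contact_force: [1.7, 3.4, 7.6]
opening: 0.291
```

```bash
python3 - <<'E'
from h import *
info()
E
```

```text
t 9.1 p [ 0.5246 -0.0216  0.1417] jawdeg -8.8 z [ 6.1e-03 -2.0e-04 -1.0e+00] F [1.7 3.4 7.6] op 0.291 q7 -0.06
```

>>> move_arm(
  targets=[
    [[0,0.006,0,-0.002,-0.008,-0.0004,0.1],[0,0,0,-0.0016,-0.008,-0.0004,0.1],[0,0,0,-0.0014,-0.008,-0.0004,0.1],[0,0,0,-0.0014,-0.008,-0.0004,0.1]],
  ],
)

```text
clock: 9.5
tool_pos: [0.5206, -0.0526, 0.1418]
eef_rot: [0.997, -0.076, 0.003, -0.003]
contact_force: [-0.2, 6.2, 8.6]
opening: 0.292
```

```bash
python3 - <<'E'
from h import *
info()
E
```

```text
t 9.5 p [ 0.5206 -0.0526  0.1418] jawdeg -8.68 z [ 0.0055  0.0056 -1.    ] F [-0.2  6.2  8.6] op 0.292 q7 -0.01
```

>>> move_arm(
  targets=[
    [[-0.005,0.006,0,-0.0025,-0.008,-0.0004,0.1],[0,0,0,-0.0018,-0.008,-0.0004,0.1],[0,0,0,-0.0015,-0.008,-0.0004,0.1],[0,0,0,-0.0015,-0.008,-0.0004,0.1]],
  ],
)

```text
clock: 9.9
tool_pos: [0.5152, -0.0841, 0.1418]
eef_rot: [0.997, -0.075, 0.002, -0.003]
contact_force: [-0.7, 5.5, 8.1]
opening: 0.29
```

```bash
python3 - <<'E'
from h import *
info()
E
```

```text
t 9.9 p [ 0.5152 -0.0841  0.1418] jawdeg -8.55 z [ 0.0044  0.0051 -1.    ] F [-0.7  5.5  8.1] op 0.29 q7 0.04
```

>>> move_arm(
  targets=[
    [[-0.005,0.005,0,-0.0018,-0.006,-0.0004,0.1],[0,0,0,-0.0013,-0.006,-0.0004,0.1],[0,0,0,-0.0011,-0.006,-0.0004,0.1],[0,0,0,-0.0011,-0.006,-0.0004,0.1],[0,0,0,-0.0011,-0.006,-0.0004,0.1]],
  ],
)

```text
clock: 10.4
tool_pos: [0.5104, -0.1127, 0.1418]
eef_rot: [0.997, -0.073, 0.002, -0.003]
contact_force: [0.0, 6.0, 8.0]
opening: 0.291
```

```bash
python3 - <<'E'
from h import *
info()
E
```

```text
t 10.4 p [ 0.5104 -0.1127  0.1418] jawdeg -8.4 z [ 0.0036  0.0066 -1.    ] F [0. 6. 8.] op 0.291 q7 0.08
```

>>> move_arm(
  targets=[
    [[-0.006,0.004,-0.005,-0.0014,-0.005,-0.0004,0.1],[0,0,0,-0.001,-0.005,-0.0004,0.1],[0,0,0,-0.0009,-0.005,-0.0004,0.1],[0,0,0,-0.0009,-0.005,-0.0004,0.1]],
  ],
)

```text
clock: 10.8
tool_pos: [0.5073, -0.1313, 0.1418]
eef_rot: [0.997, -0.075, 0.001, -0.003]
contact_force: [-0.5, 5.8, 9.1]
opening: 0.293
```

```bash
python3 - <<'E'
from h import *
info()
E
```

```text
t 10.8 p [ 0.5073 -0.1313  0.1418] jawdeg -8.56 z [ 0.0028  0.0055 -1.    ] F [-0.5  5.8  9.1] op 0.293 q7 0.11
```

>>> move_arm(
  targets=[
    [[-0.005,0.003,0,-0.0011,-0.004,-0.0004,0.1],[0,0,0,-0.0008,-0.004,-0.0004,0.1],[0,0,0,-0.0007,-0.004,-0.0004,0.1]],
  ],
)

```text
clock: 11.1
tool_pos: [0.5054, -0.1423, 0.1418]
eef_rot: [0.997, -0.074, 0.001, -0.002]
contact_force: [-0.4, 5.8, 8.6]
opening: 0.293
```

```bash
python3 - <<'E'
from h import *
info()
E
```

```text
t 11.1 p [ 0.5054 -0.1423  0.1418] jawdeg -8.46 z [ 0.002   0.0041 -1.    ] F [-0.4  5.8  8.6] op 0.293 q7 0.13
```

>>> move_arm(
  targets=[
    [[0,0,0,-0.0006,-0.003,-0.0004,0.1],[0,0,0,-0.0006,-0.003,-0.0004,0.1],[0,0,0,-0.0006,-0.003,-0.0004,0.1]],
  ],
)

```text
clock: 11.4
tool_pos: [0.5042, -0.149, 0.1418]
eef_rot: [0.997, -0.072, 0.001, -0.005]
contact_force: [0.7, 4.9, 8.8]
opening: 0.29
```

```bash
python3 - <<'E'
from h import *
info()
E
```

```text
t 11.4 p [ 0.5042 -0.149   0.1418] jawdeg -8.31 z [ 0.0037  0.0092 -1.    ] F [0.7 4.9 8.8] op 0.29 q7 0.14
```

>>> move_arm(
  targets=[
    [[-0.009,0.004,-0.004,-0.0006,-0.0025,-0.0004,0.1],[0,0,0,-0.0005,-0.0025,-0.0004,0.1],[0,0,0,-0.0005,-0.0025,-0.0004,0.1],[0,0,0,-0.0005,-0.0025,-0.0004,0.1]],
  ],
)

```text
clock: 11.8
tool_pos: [0.503, -0.1567, 0.1418]
eef_rot: [0.997, -0.073, 0.001, -0.003]
contact_force: [0.7, 5.4, 9.3]
opening: 0.291
```

```bash
python3 - <<'E'
from h import *
info()
E
```

```text
t 11.8 p [ 0.503  -0.1567  0.1418] jawdeg -8.4 z [ 0.0019  0.0052 -1.    ] F [0.7 5.4 9.3] op 0.291 q7 0.15
```

>>> move_arm(
  targets=[
    [[-0.003,0.002,0,-0.0005,-0.0025,-0.0004,0.1],[0,0,0,-0.0005,-0.0025,-0.0004,0.1],[0,0,0,-0.0005,-0.0025,-0.0004,0.1]],
  ],
)

```text
clock: 12.1
tool_pos: [0.5021, -0.1618, 0.1418]
eef_rot: [0.997, -0.072, 0.0, -0.003]
contact_force: [-0.6, 5.6, 9.2]
opening: 0.295
```

```bash
python3 - <<'E'
from h import *
info()
E
```

```text
t 12.1 p [ 0.5021 -0.1618  0.1418] jawdeg -8.23 z [ 0.0014  0.0068 -1.    ] F [-0.6  5.6  9.2] op 0.295 q7 0.16
```

>>> move_arm(
  targets=[
    [[-0.006,0.002,-0.006,-0.0005,-0.0025,-0.0004,0.1],[0,0,0,-0.0005,-0.0025,-0.0004,0.1],[0,0,0,-0.0005,-0.0025,-0.0004,0.1],[0,0,0,-0.0005,-0.0025,-0.0004,0.1]],
  ],
)

```text
clock: 12.5
tool_pos: [0.5009, -0.1687, 0.1418]
eef_rot: [0.997, -0.073, 0.0, -0.003]
contact_force: [0.3, 5.9, 9.1]
opening: 0.289
```

```bash
python3 - <<'E'
from h import *
info()
E
```

```text
t 12.5 p [ 0.5009 -0.1687  0.1418] jawdeg -8.38 z [ 0.0014  0.0065 -1.    ] F [0.3 5.9 9.1] op 0.289 q7 0.17
```

>>> move_arm(
  targets=[
    [[-0.004,0.002,-0.004,-0.0005,-0.0025,-0.0004,0.1],[0,0,0,-0.0005,-0.0025,-0.0004,0.1],[0,0,0,-0.0005,-0.0025,-0.0004,0.1],[0,0,0,-0.0005,-0.0025,-0.0004,0.1]],
  ],
)

```text
clock: 12.9
tool_pos: [0.5003, -0.1731, 0.1419]
eef_rot: [0.997, -0.072, 0.0, -0.006]
contact_force: [0.0, 8.2, 9.7]
opening: 0.293
```

```bash
python3 - <<'E'
from h import *
info()
E
```

```text
t 12.9 p [ 0.5003 -0.1731  0.1419] jawdeg -8.3 z [ 0.0017  0.0116 -0.9999] F [0.  8.2 9.7] op 0.293 q7 0.18
```

The resistance is starting to rise (Fy 8.2 N, with shorter advances). I go on in small steps.

>>> move_arm(
  targets=[
    [[-0.01,0.002,-0.004,-0.0003,-0.002,-0.0004,0.1],[0,0,0,-0.0003,-0.002,-0.0004,0.1],[0,0,0,-0.0003,-0.002,-0.0004,0.1]],
  ],
  force=40,
)

```text
clock: 13.2
tool_pos: [0.5001, -0.1738, 0.1418]
eef_rot: [0.997, -0.072, -0.0, -0.005]
contact_force: [-0.5, 6.6, 9.5]
opening: 0.29
```

```bash
python3 - <<'E'
from h import *
info()
E
```

```text
t 13.2 p [ 0.5001 -0.1738  0.1418] jawdeg -8.27 z [ 6.0e-04  9.6e-03 -1.0e+00] F [-0.5  6.6  9.5] op 0.29 q7 0.18
```

>>> move_arm(
  targets=[
    [[-0.003,0,0,-0.0003,-0.002,-0.0004,0.1],[0,0,0,-0.0003,-0.002,-0.0004,0.1],[0,0,0,-0.0003,-0.002,-0.0004,0.1]],
  ],
)

```text
clock: 13.5
tool_pos: [0.5001, -0.1739, 0.1419]
eef_rot: [0.998, -0.07, 0.0, -0.008]
contact_force: [-0.4, 7.3, 9.7]
opening: 0.292
```

```bash
python3 - <<'E'
from h import *
info()
E
```

```text
t 13.5 p [ 0.5001 -0.1739  0.1419] jawdeg -7.98 z [ 0.0016  0.0153 -0.9999] F [-0.4  7.3  9.7] op 0.292 q7 0.19
```

It has stopped advancing. I'll take off most of the downforce, realign the yaw and push again, to be sure the gap is holding it and not friction or a skewed blade.

>>> move_arm(
  targets=[
    [[-0.015,0.002,-0.012,0,0,0,0.1],[0,0,0,0,0,0,0.1],[-0.004,0,-0.003,-0.0004,-0.002,-0.0002,0.1],[-0.004,0,-0.003,-0.0004,-0.003,-0.0002,0.1]],
  ],
)

```text
clock: 13.9
tool_pos: [0.5001, -0.1745, 0.1417]
eef_rot: [0.997, -0.077, 0.0, 0.001]
contact_force: [0.7, 9.5, 10.4]
opening: 0.295
```

```bash
python3 - <<'E'
from h import *
print(info()['moment'].round(2))
E
```

```text
t 13.9 p [ 0.5001 -0.1745  0.1417] jawdeg -8.82 z [ 3.0e-04 -1.4e-03 -1.0e+00] F [ 0.7  9.5 10.4] op 0.295 q7 0.16
[ 2.06 -0.07  0.01]
```

>>> move_arm(
  targets=[
    [[-0.006,0,-0.003,-0.0005,-0.0035,-0.0002,0.1],[-0.004,0,-0.003,-0.0005,-0.0035,-0.0002,0.1]],
  ],
)

```text
clock: 14.1
tool_pos: [0.5, -0.1751, 0.1417]
eef_rot: [0.997, -0.077, 0.0, 0.001]
contact_force: [0.6, 11.4, 9.3]
opening: 0.292
```

```bash
python3 - <<'E'
from h import *
print(info()['moment'].round(2))
E
```

```text
t 14.1 p [ 0.5    -0.1751  0.1417] jawdeg -8.85 z [ 3.0e-04 -2.9e-03 -1.0e+00] F [ 0.6 11.4  9.3] op 0.292 q7 0.16
[ 2.33 -0.18  0.02]
```

>>> move_arm(
  targets=[
    [[0,0,0,-0.0007,-0.0045,-0.0002,0.1],[0,0,0,-0.0007,-0.0045,-0.0002,0.1]],
  ],
)

```text
clock: 14.3
tool_pos: [0.4998, -0.1759, 0.1419]
eef_rot: [0.997, -0.073, -0.0, -0.004]
contact_force: [1.8, 10.9, 8.4]
opening: 0.293
```

```bash
python3 - <<'E'
from h import *
print(info()['moment'].round(2))
s=r.snapshot('wrist');save(s,'w4')
E
```

```text
t 14.3 p [ 0.4998 -0.1759  0.1419] jawdeg -8.42 z [ 3.0e-04  7.6e-03 -1.0e+00] F [ 1.8 10.9  8.4] op 0.293 q7 0.18
[ 2.46 -0.2  -0.01]
```

View pics/w4.png

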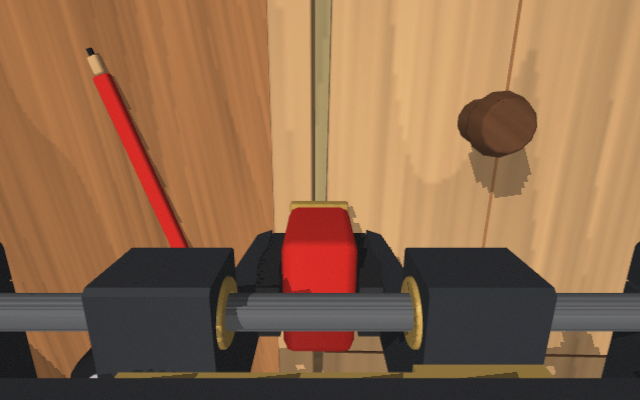

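The gauge stands square in the gap and the knob is well clear. To check the grip, I'll push once more with no downforce command.

>>> move_arm(
  targets=[
    [[-0.007,0,-0.004,0,0,0.0002,0.1],[0,0,0,0,0,0.0002,0.1],[-0.004,0,-0.003,-0.0007,-0.0045,0.0001,0.1],[-0.004,0,-0.003,-0.0007,-0.0045,0,0.1]],
  ],
)

```text
clock: 14.75
tool_pos: [0.4995, -0.1779, 0.1419]
eef_rot: [0.997, -0.076, -0.0, -0.001]
contact_force: [2.6, 14.8, 8.1]
opening: 0.288
```

```bash
python3 - <<'E'
from h import *
print(info()['moment'].round(2))
E
```

```text
t 14.75 p [ 0.4995 -0.1779  0.1419] jawdeg -8.67 z [ 0.      0.0027 -1.    ] F [ 2.6 14.8  8.1] op 0.288 q7 0.17
[ 3.19 -0.49 -0.02]
```

The force climbs with travel (6, 11, then 15 N) while the shoulder stays at the same height, so the gap is gripping it. I relax and release, opening only part-way to stay clear of the knob, then go straight up.

>>> move_arm(
  targets=[
    [[0,0,0,0,0,0,0.1],[0,0,0,0,0,0,0.1],[0,0,0,0,0,0,0.5],[0,0,0,0,0,0,0.5],[0,0,0,0,0,0,0.5]],
  ],
)

```text
clock: 15.25
tool_pos: [0.4971, -0.1814, 0.1411]
eef_rot: [0.997, -0.077, -0.002, 0.0]
contact_force: [0.6, 0.9, -0.2]
opening: 0.501
```

>>> move_arm(
  targets=[
    [[0,0,0,0,0,0,0.5],[0,0,0,0,0,0,0.5]],
  ],
)

```text
clock: 15.45
tool_pos: [0.4962, -0.1827, 0.1408]
eef_rot: [0.997, -0.078, -0.003, 0.001]
contact_force: [-0.6, 0.4, 0.3]
opening: 0.497
```

```bash
python3 - <<'E'
from h import *
info()
E
```

```text
t 15.45 p [ 0.4962 -0.1827  0.1408] jawdeg -8.98 z [-0.0056 -0.0015 -1.    ] F [-0.6  0.4  0.3] op 0.497 q7 0.17
```

>>> move_arm(
  targets=[
    [[0,-0.005,0,0.003,0.003,0.015,0.5],[0,0,0,0,0,0.025,0.5],[0,0,0,0,0,0.04,0.5],[0,0,0,0,0,0.04,0.5],[0,0,0,0,0,0.04,0.5]],
  ],
)

```text
clock: 15.95
tool_pos: [0.4939, -0.1791, 0.3002]
eef_rot: [0.997, -0.079, -0.008, -0.0]
contact_force: [1.1, -0.3, 0.1]
opening: 0.504
```

>>> move_arm(
  targets=[
    [[0,0,0,0,-0.02,0.02,0.5],[0,0,0,0,0,0,0.5],[0,0,0,0,0,0,0.5]],
  ],
)

```text
clock: 16.25
tool_pos: [0.496, -0.1997, 0.3261]
eef_rot: [0.997, -0.079, -0.003, 0.001]
contact_force: [0.2, 0.3, -0.4]
opening: 0.498
```

```bash
python3 - <<'E'
from h import *
info();s=r.snapshot('side');w=r.snapshot('wrist')
p=px(s,(.499,-.178,.14)).astype(int);print(p)
a=cv2.resize(s['frame'][p[0]-45:p[0]+45,p[1]-60:p[1]+60,::-1],(533,400),interpolation=cv2.INTER_CUBIC)
b=w['frame'][:,190:450,::-1]
cv2.imwrite('pics/fin.png',np.hstack([a,b]))
E
```

```text
t 16.25 p [ 0.496  -0.1997  0.3261] jawdeg -9.03 z [-0.0055 -0.0011 -1.    ] F [ 0.2  0.3 -0.4] op 0.498 q7 0.19
[216 324]
```

View pics/fin.png

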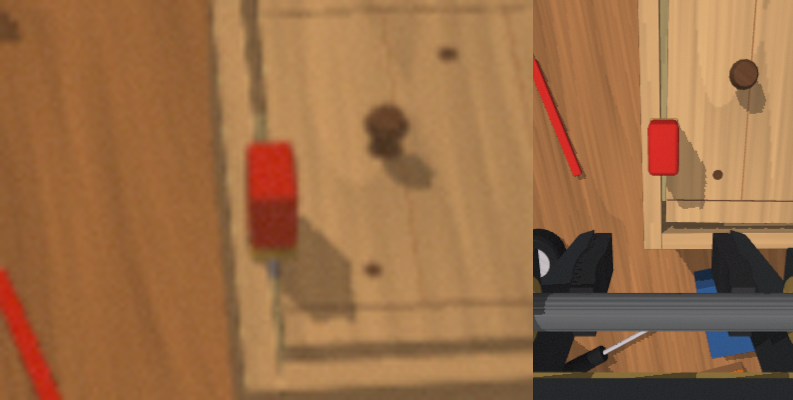

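The gauge stands in the gap on both views (red at (272,195) left, (663,147) right), with nothing else disturbed. As a last check, I compare its outline in both cameras with the predicted one, seated and 4 mm raised.

```bash
python3 - <<'E'
from h import *
a=np.radians(-8.7);ux=np.array([np.cos(a),np.sin(a)]);uy=np.array([-np.sin(a),np.cos(a)])
S=[r.snapshot('side'),r.snapshot('wrist')];obs=[]
for s,c in zip(S,((216,324),(147,320))):
    hsv=cv2.cvtColor(s['frame'],cv2.COLOR_RGB2HSV)
    m=cv2.inRange(hsv,(0,170,60),(6,255,255))|cv2.inRange(hsv,(174,170,60),(180,255,255))
    n,l,st,ce=cv2.connectedComponentsWithStats(m)
    i=min((k for k in range(1,n) if st[k,4]>60),key=lambda k:abs(ce[k]-c[::-1]).sum());x,y,w,h,_=st[i]
    obs.append(np.array([y,y+h,x,x+w]));print(obs[-1],ce[i])
from scipy.optimize import least_squares
def box(s,p,z0):
    P=np.array([px(s,[*(np.array(p[:2])+i*.013*ux+j*.022*uy),p[2]+k]) for i in(-1,1) for j in(-1,1) for k in(z0,.048)])
    return np.array([P[:,0].min(),P[:,0].max(),P[:,1].min(),P[:,1].max()])
for z0 in(.003,.006):
    f=least_squares(lambda p:np.concatenate([box(s,p,z0)-o for s,o in zip(S,obs)]),[.499,-.18,.12],x_scale=.01)
    print(z0,f.x.round(4),f.fun.round(1))
E
```

```text
[203 226 320 331] [324.6745283  213.81132075]
[120 176 306 337] [320.94331742 147.68377088]
0.003 [ 0.4994 -0.1793  0.1207] [-1.5  2.3 -1.5  0.  -1.1  0.8 -0.5  1. ]
0.006 [ 0.4994 -0.1794  0.1197] [-1.1  1.8 -1.5  0.  -0.8  0.6 -0.4  0.9]
```

```bash
python3 -c "
from plant import r
print(r.finish_job())"
```

```text
the job is handed in; nothing more can be done
None
```

The red 6 mm gauge is standing in the gap, shoulder on the wood and gripped about 176 mm from where I put it in at the wide end. That is where to plane. The job is handed in, with the robot touching nothing; it took about 16 s of the 72 s allowed.

**What I did:** I took the gauge from its block and lowered it at the wide end until the shoulder touched, with a brief 28 N reaction. I then slid it towards the narrow end with light downforce and without lifting it.

**Grip:** For most of the slide the resistance was about 6 N. At about 172 mm it began to hold, and the resistance rose to 11 and then 15 N over the last few millimetres. I stopped there and let go. I judged the grip from that rise and did not pull back on it to test it.

**Last checks:**
- **Height:** a fit to its outline in both cameras put the shoulder at 0.120–0.121 m; the cabinet top is at 0.120 m.
- **Position:** after release it stood within about 1.5 mm of where I let it go, and the views showed it upright.
- **Everything else:** nothing looked disturbed in the final views, but they did not show all of the bench or the other two gauges in the block.

**One disagreement:** my camera reading of the gap at the wide end was 10.1–10.2 mm, just over the stated 8.8–10.0 mm. I took that as edge blur and relied on the resistance.

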